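# Blank off the wax pump's outlet coupler

## Task

Close off the candle-wax dosing pump's upright outlet with the orange-headed blanking plug: first pull the coupler's green sleeve down until it clicks and stays back by itself, without ramming it onto its back stop, and let go of it. Then take the plug from its grey parking cup and press it gently into the coupler, never forcing it, until the sleeve trips and springs up again and locks it; leave it locked in, upright, and do not disturb the candle, jar or tin nearby.

Things in the scene. Friction and masses are not known exactly. Their poses are not given: they have to be found in the camera images.
- pump: Wax dosing pump fixed to the bench: base plate 300 x 130 x 12 mm, white gear head (80 mm wide, 65 to 125 mm from the outlet along +x, top at 82 mm), lying grey motor (to 225 mm along +x, top at 81 mm). Origin on the bench under the outlet axis, x towards the motor, z up. Carries the post, coupler, sleeve and ejector.
- outlet (a point): Upright outlet axis, 12 mm above the bench. On it stands the coupler, a steel tube 32 mm wide, bore 22.5 mm, its mouth (top end) funnelled to 28 mm over 5 mm. Its telescopic post is clamped at an unmeasured height, constant in the run: the mouth lies 125 to 157 mm above the bench; find it by touch or by eye. The post's clamp reaches 58 mm above the bench.
- sleeve (a joint): Green sleeve's travel back (down), m; 0 at rest. Barrel 42 mm wide, 2 to 26 mm below the mouth at rest, then a 64 mm flange, 8 mm thick: push on its top face beside the barrel. Spring 5.5 N at the start, 11 N at 12 mm. Clicks at 12.5 mm, then stays at 11.4 when let go; back stop 18 mm (keep under 17). At rest its pawls stop a plug 20 mm deep in the bore; latched back they are clear.
- ejector (a joint): Travel down of the red spring disc in the bore, m; 0 at rest, its top 22 mm below the mouth. A plug pushes it with 2 N at first, 4 N at 7 mm and up to 14 N at 10.5 mm, where it trips the latch: the sleeve springs up and its pawls close in the plug's groove. The plug's shoulder meets the mouth at 14 mm. Let go, the locked plug rises to about 9.5 mm. Keep the plug's push under 25 N.
- plug: Blanking plug, about 160 g, upright in the cup. Origin: centre of the lower tip face, z up. Steel stem 20 mm wide, 36 mm long, conical tip (15 mm at the end), groove 14 mm wide from 8 to 18 mm up; shoulder disc 34 mm wide from 36 to 40 mm up; orange square grip 28 x 28 mm (sides along x and y) from 40 to 78 mm up.
- cup: Grey parking cup fixed to the bench, 44 mm in diameter (foot 60 mm), 46 mm high, open bore 23 mm; the plug's shoulder rests on its rim. Origin at the centre of its foot.
- candle: Bystander: pink pillar candle, 72 mm in diameter, 85 mm high, wick to 95 mm, origin under its centre.
- jar: Bystander: amber glass jar with a steel lid, 60 mm in diameter, 75 mm high, origin under its centre.
- tin: Bystander: round aluminium tin with a lid, 72 mm in diameter, 46 mm high, origin under its centre.
Things that resemble listed ones, but are neither listed nor needed, are in the scene too. What is shaped like the plug but red is not meant.

How it is judged:
On the way, in this order (a step that is already met when the one before it is completed fails the run):
1. the sleeve is pulled back and stays latched with the gripper off the pump (value of joint sleeve above 0.0105 m and contact force between the fingers and pump below 0.2 N), for 0.2 s.
2. the plug is in the coupler and presses the ejector while the sleeve is still latched back (horizontal distance between plug and outlet below 0.005 m and angle between plug's own z axis and vertical below 0.12 rad and value of joint sleeve above 0.0105 m and value of joint ejector above 0.002 m), for 0.04 s.
At the end, for the whole second after the job is handed in: The plug stands upright (within 0.12 rad) on the outlet axis (within 5 mm), holds the ejector down by more than 8 mm, the sleeve is forward again (within 2 mm of rest) and locks it; plug released and at rest. The candle, jar and tin stand where they were (within 20 mm) (horizontal distance between plug and outlet below 0.005 m and angle between plug's own z axis and vertical below 0.12 rad and value of joint ejector above 0.008 m and value of joint sleeve below 0.002 m and linear speed of plug below 0.02 m/s); the robot touches nothing.
It fails at once if the candle is knocked, moved more than 20 mm or tipped (distance of candle from where it was at the start of the episode above 0.02 m or angle between candle's own z axis and vertical above 0.35 rad).
It fails at once if the jar is knocked, moved more than 20 mm or tipped (distance of jar from where it was at the start of the episode above 0.02 m or angle between jar's own z axis and vertical above 0.35 rad).
It fails at once if the tin is knocked, moved more than 20 mm or tipped (distance of tin from where it was at the start of the episode above 0.02 m or angle between tin's own z axis and vertical above 0.35 rad).
It fails at once if the plug is forced: it presses on the pump's coupler with more than 32 N (contact force between plug and pump above 32 N).
It fails at once if the sleeve is driven down against its back stop (pulled back more than 17 mm) (value of joint sleeve above 0.017 m).
It also fails if it takes over 61 s, if anything falls off the work surface, if the arm or the gripper's body presses on something with over 40 N, if the wrist force passes 120 N, or if a joint passes its speed limit or range.

## Robot

A 6-joint arm with a two-finger parallel gripper is mounted at the origin on the work surface. World frame = base frame: x ahead of the robot, y to its left, z up, the work surface at z = 0. Lengths are in m, angles in rad, forces in N, time in s.
With the tool pointing down it reaches from about 0.25 to 0.85 m from the base axis. Payload 12.5 kg.
Tool frame: the origin (TCP) lies on the front face of the gripper's body, between the roots of the fingers; the fingertips stand 84 mm ahead of it and the grasp point (between the pads) lies 65 mm ahead of it (ctrl.tips_ahead is the distance from the TCP to the fingertips, in m); z points along the fingers, y is the line along which they close (so a half turn about z gives the same grasp; the last joint's range is limited). The gripper opens to 93 mm and grips with 3 to 60 N. Pads are 15 mm wide; open, the fingers measure 128 mm over their backs; the gripper's body (75 mm by 188 mm) begins 65 mm behind the grasp point.
Start: joints at [1.159, 0.351, 1.652, -0, 1.139, -0.085], TCP at [0.177, 0.521, 0.303] pointing down, gripper open.
Joint ranges: [-2.75, 2.75], [-0.79, 2.1], [0.01, 2.65], [-1.57, 4.71], [0.07, 3.14], [-2.87, 2.87]. Speed limits (rad/s): [2.22, 2.22, 2.79, 3.14, 3.14, 3.14].

## Interface

Orientations are given as a rotation vector (axis times angle).
In Python, from cell import ctrl gives the robot as it stands. The module is installed in compiled form; this text tells all that it offers. Calls block until the motion is done:
- ctrl.reach(position, orientation): joint-space move of the TCP to a pose.
- ctrl.move_l(position, orientation=None, velocity=0.15, threshold=None): straight line of the TCP; orientation=None keeps the orientation; velocity is the mean speed in m/s. With threshold (N) it stops when the force on the tool has changed by that much, and returns True; else False.
- ctrl.set_joints(angles): joint-space move.
- ctrl.open_gripper() and ctrl.grab(strength=None): open the fingers fully, or close them until they stop; strength is the grip in N (None keeps the last).
- ctrl.sleep(seconds).
- ctrl.inverse_kinematics(position, orientation): joint angles nearest the present ones, or None.
- ctrl.camera(name): name is "scene" or "top" or "wrist"; returns (picture, depth): 480x640x3 uint8, red, green, blue; 480x640 float32, m along the optical axis (not along the pixel's ray), 0 where there is no reading.
- ctrl.camera_params(name): a dict with "fovy" (degrees; the focal length in pixels is half the picture's height over the tangent of half this angle, whatever the lens; pixels are square), "cx", "cy" (the principal point, pixels), "R" (3x3) and "t" (3): a world point X has camera coordinates R X + t. Camera axes: x right, y down, z forward; pixel columns grow to the right and rows downward; lengths in m; the calibration is good to about 2 mm. A picture is of the moment at which its call begins: read the wrist's pose just before it. camera_params takes no time and is no camera call; for the wrist camera it gives the pose at the moment of the call.
A pose or a line that the arm cannot do raises ctrl.MotionError and nothing moves.
- ctrl.close_job(): hands the job in; it is judged then, once.
Readings, each from a call of its own:
- ctrl.get_time_s(): time.
- ctrl.get_joints(): joint angles.
- ctrl.get_dq(): joint speeds.
- ctrl.get_joint_efforts(): joint torques, N m.
- ctrl.get_tool_pos(): TCP position.
- ctrl.get_eef_rot(): TCP orientation.
- ctrl.get_ft_force(): force on the tool from outside, world axes, zero at the start.
- ctrl.get_wrist_torque(): the same for the moment, N m.
- ctrl.get_gripper_width(): opening from 0.0 (shut) to 1.0 (fully open).
- ctrl.get_grasp_force(): force on a finger pad.
Only numpy, scipy, OpenCV 4.12 (cv2) and the standard library are available. Lean on these libraries where they do the work, as an engineer would, in place of code of your own. Each camera call takes 0.05 s, during which the arm holds its last target. There are 200 camera calls.

## Working session

There is one attempt and no reset: what is moved stays moved. The work goes in short steps, each a Python script; the robot and the scene stay as the last script left them, time stands still between calls to the robot, and variables do not carry over. Pictures are saved under pics/ and viewed, at most 10 in all, crops included, and the job is handed in when it is done.

```bash
mkdir -p pics; cat > h.py <<'E'
import numpy as np, cv2
from cell import ctrl
def cloud(name):
    p=ctrl.camera_params(name); img,d=ctrl.camera(name)
    f=240/np.tan(np.radians(p['fovy'])/2)
    v,u=np.mgrid[:480,:640]
    c=np.stack([(u-p['cx'])/f*d,(v-p['cy'])/f*d,d],-1)
    X=(c-np.array(p['t']))@np.array(p['R'])
    X[d<=0]=np.nan
    return img,d,X,p
E
python3 - <<'E'
from h import *
ims=[]
for n in('scene','top'):
    img,d,X,p=cloud(n); np.savez(n+'.npz',img=img,X=X)
    print(n,p['fovy'],p['cx'],p['cy'],'campos',-np.array(p['R']).T@np.array(p['t']), (d>0).mean())
    cv2.imwrite(f'pics/{n}0.png',img[:,:,::-1])
print(ctrl.get_time_s(),ctrl.get_eef_rot())
E
```

```text
scene 47.843628500288254 315.69265879933664 238.06690456297008 campos [ 0.89850927 -0.14970511  0.77794531] 0.9960579427083334
top 55.194657855958916 323.2040829653953 232.86844521850435 campos [ 0.38129539 -0.05988288  0.8555743 ] 0.9960579427083334
0.1 [-5.11099868e-01 -3.09946584e+00  1.45780544e-03]
```

View pics/scene0.png

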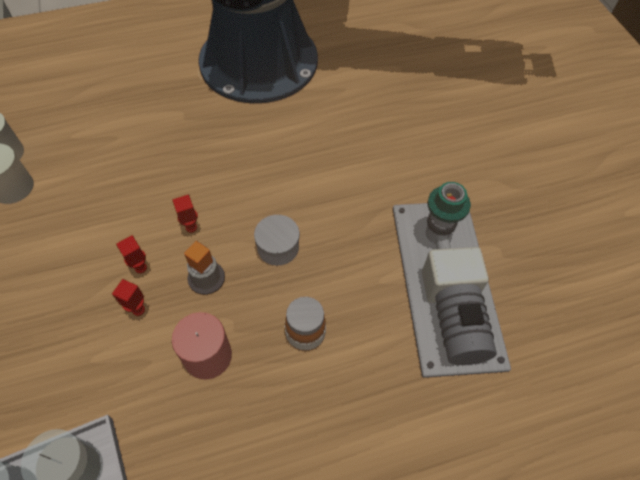

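View pics/top0.png

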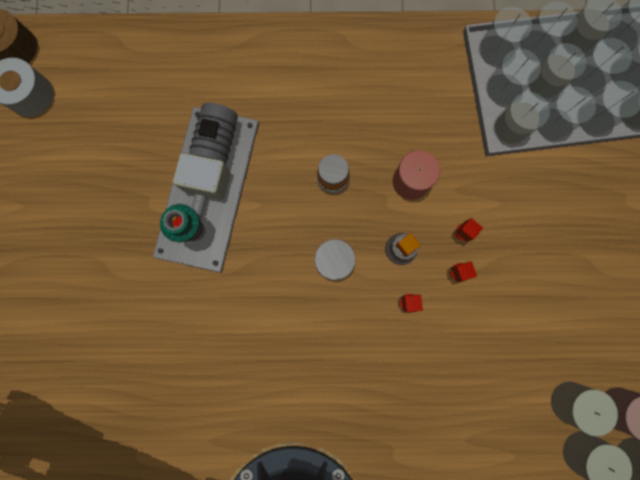

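The scene view (first picture) shows the coupler at about (450,195) and the orange plug at (198,257). In the top view the coupler is at (180,222), the plug at (408,243), the candle at (417,172), the jar at (333,172) and the tin at (335,260). The red lookalikes stand to the right of the plug.

```bash
python3 - <<'E'
from h import *
def circ(P):
    A=np.c_[2*P,np.ones(len(P))]; s=np.linalg.lstsq(A,(P**2).sum(1),rcond=None)[0]
    return s[:2],np.sqrt(s[2]+s[0]**2+s[1]**2)
for n in('top','scene'):
    z=np.load(n+'.npz'); img,X=z['img'],z['X']; hsv=cv2.cvtColor(img,cv2.COLOR_RGB2HSV); H,S,V=cv2.split(hsv)
    print(n)
    # green
    g=(H>60)&(H<95)&(S>90)&np.isfinite(X[...,2])
    P=X[g]; print(' green n',len(P),'z pct',np.percentile(P[:,2],[2,10,30,50,70,90,98]).round(4))
    zt=P[:,2]
    h,e=np.histogram(zt,bins=np.arange(.06,.17,.003)); print(' hist',list(zip((e[:-1]*1000).round().astype(int),h)))
    c=np.median(P[:,:2],0)
    near=(np.hypot(X[...,0]-c[0],X[...,1]-c[1])<.035)
    hz,e=np.histogram(X[near][:,2],bins=np.arange(.06,.17,.003)); print(' near',hz)
    m=near&(X[...,2]>np.nanpercentile(X[near][:,2],97)-.004)
    print(' top ring',np.nanmedian(X[m],0),m.sum(),circ(X[m][:,:2]))
    # orange on plug
    o=(H>8)&(H<17)&(S>200)&(X[...,2]>.03)&(V>120)
    k,lab,st,ce=cv2.connectedComponentsWithStats(o.astype(np.uint8))
    for i in range(1,k):
        if st[i,4]>40:
            P=X[lab==i]; zt=np.percentile(P[:,2],90); T=P[P[:,2]>zt-.006]
            r=cv2.minAreaRect((T[:,:2]*1000).astype(np.float32)); print(' orange',ce[i],st[i,4],'ztop',zt,r)
    # objects by height
    b=(X[...,2]>.03)
    k,lab,st,ce=cv2.connectedComponentsWithStats(b.astype(np.uint8))
    for i in range(1,k):
        if 100<st[i,4]<9000:
            P=X[lab==i]; zt=np.percentile(P[:,2],90); T=P[P[:,2]>zt-.008]
            r=cv2.minEnclosingCircle((T[:,:2]).astype(np.float32)); print(' obj',ce[i].round(),st[i,4],'z',zt.round(3),np.round(r[0],4),round(r[1],4))
    # pump base axes: plate at z~12mm grayish
z=np.load('top.npz'); img,X=z['img'],z['X']; S=cv2.cvtColor(img,cv2.COLOR_RGB2HSV)[...,1]
m=(X[...,2]>.006)&(X[...,2]<.018)&(S<70); m[:,:140]=0;m[:,270:]=0;m[:90]=0;m[290:]=0
r=cv2.minAreaRect((X[m][:,:2]*1000).astype(np.float32)); print('plate',m.sum(),r,cv2.boxPoints(r))
w=(X[...,2]>.076)&(X[...,2]<.088)&(S<40); w[:,:140]=0;w[:,270:]=0
print('gear',w.sum(),np.median(X[w],0))
E
```

```text
top
 green n 771 z pct [0.103  0.1043 0.1055 0.1065 0.1169 0.1297 0.1312]
 hist [(np.int64(60), np.int64(0)), (np.int64(63), np.int64(0)), (np.int64(66), np.int64(0)), (np.int64(69), np.int64(0)), (np.int64(72), np.int64(0)), (np.int64(75), np.int64(0)), (np.int64(78), np.int64(0)), (np.int64(81), np.int64(0)), (np.int64(84), np.int64(0)), (np.int64(87), np.int64(0)), (np.int64(90), np.int64(0)), (np.int64(93), np.int64(0)), (np.int64(96), np.int64(1)), (np.int64(99), np.int64(3)), (np.int64(102), np.int64(160)), (np.int64(105), np.int64(317)), (np.int64(108), np.int64(24)), (np.int64(111), np.int64(17)), (np.int64(114), np.int64(19)), (np.int64(117), np.int64(9)), (np.int64(120), np.int64(14)), (np.int64(123), np.int64(18)), (np.int64(126), np.int64(73)), (np.int64(129), np.int64(113)), (np.int64(132), np.int64(3)), (np.int64(135), np.int64(0)), (np.int64(138), np.int64(0)), (np.int64(141), np.int64(0)), (np.int64(144), np.int64(0)), (np.int64(147), np.int64(0)), (np.int64(150), np.int64(0)), (np.int64(153), np.int64(0)), (np.int64(156), np.int64(0)), (np.int64(159), np.int64(0)), (
[... 2483 characters left out ...]
[0.5085 0.182 ] 0.0336
 obj [185. 211.] 545 z 0.078 [ 0.375  -0.2078] 0.0183
 obj [276. 236.] 1525 z 0.047 [ 0.4514 -0.0772] 0.0373
 obj [131. 253.] 609 z 0.078 [ 0.4283 -0.2985] 0.0185
 obj [200. 263.] 961 z 0.088 [ 0.4737 -0.2013] 0.0186
 obj [128. 296.] 719 z 0.078 [ 0.5005 -0.3113] 0.019
 obj [305. 321.] 1597 z 0.076 [ 0.6078 -0.0748] 0.027
 obj [200. 343.] 2744 z 0.086 [ 0.6024 -0.2237] 0.036
 obj [ 53. 459.] 3433 z 0.09 [ 0.7023 -0.4315] 0.0486
plate 5269 ((589.2962646484375, 163.1298828125), (131.3460693359375, 299.2086181640625), 77.29729461669922) [[428.91266 131.96109]
 [720.7979   66.16741]
 [749.6799  194.29868]
 [457.79462 260.09235]]
gear 2315 [0.61413234 0.15064243 0.08185594]
```

```bash
cat >> h.py <<'E'
from scipy.spatial.transform import Rotation as Ro
def rv(a):
    y=np.array([np.cos(a),np.sin(a),0]); z=np.array([0,0,-1.]); x=np.cross(y,z)
    return Ro.from_matrix(np.c_[x,y,z]).as_rotvec()
def circ(P):
    A=np.c_[2*P,np.ones(len(P))]; s=np.linalg.lstsq(A,(P**2).sum(1),rcond=None)[0]
    return s[:2],np.sqrt(s[2]+s[0]**2+s[1]**2)
E
python3 - <<'E'
from h import *
yaws=[]
for n,c,zt in(('top',(.4706,-.201),.09),('scene',(.4737,-.2013),.088)):
    X=np.load(n+'.npz')['X']
    m=(np.hypot(X[...,0]-c[0],X[...,1]-c[1])<.03)&(abs(X[...,2]-zt)<.006)
    r=cv2.minAreaRect((X[m][:,:2]*1000).astype(np.float32)); print(n,m.sum(),r); yaws.append(r[2])
a=np.radians(yaws[0])
R=Ro.from_rotvec(ctrl.get_eef_rot()).as_matrix(); print('start y axis',R[:,1])
for k in(-2,-1,0,1,2):
    q=[ctrl.inverse_kinematics(p,rv(a+k*np.pi/2)) for p in((.508,.1815,.33),(.472,-.201,.33))]
    print(k,[None if x is None else np.round(x,2) for x in q])
p=ctrl.camera_params('wrist'); Cw=-np.array(p['R']).T@np.array(p['t'])
print('cam in tool',R.T@(Cw-ctrl.get_tool_pos()),'view',R.T@np.array(p['R'])[2],p['fovy'])
E
```

```text
top 277 ((471.0095520019531, -200.9528045654297), (27.652246475219727, 28.509733200073242), 38.075077056884766)
scene 348 ((473.20367431640625, -201.79559326171875), (29.46097183227539, 28.11305809020996), 36.817840576171875)
start y axis [ 0.32106806  0.94705564 -0.00095956]
-2 [array([ 0.26,  0.3 ,  1.65, -0.  ,  1.19,  2.73]), array([-0.49,  0.25,  1.71, -0.  ,  1.17,  1.98])]
-1 [array([0.26, 0.3 , 1.65, 0.  , 1.19, 1.16]), array([-0.49,  0.25,  1.71,  0.  ,  1.17,  0.41])]
0 [array([ 0.26,  0.3 ,  1.65,  0.  ,  1.19, -0.41]), array([-0.49,  0.25,  1.71, -0.  ,  1.17, -1.16])]
1 [array([ 0.26,  0.3 ,  1.65,  0.  ,  1.19, -1.98]), array([-0.49,  0.25,  1.71,  0.  ,  1.17, -2.73])]
2 [array([0.26, 0.3 , 1.65, 0.  , 1.19, 2.73]), array([-0.49,  0.25,  1.71,  0.  ,  1.17,  1.98])]
cam in tool [ 0.07427961 -0.00023937 -0.08216943] view [-2.66961797e-01  9.39281845e-05  9.63707108e-01] 62.51459360873468
```

```bash
python3 - <<'E'
from h import *
a=np.radians(37.5); o=rv(a)
for n,p,zt in(('plug',(.472,-.201,.278),.088),('cpl',(.508,.1815,.32),.129)):
    ctrl.reach(p,o); ctrl.sleep(.2)
    img,d,X,_=cloud('wrist'); np.savez('w_'+n+'.npz',img=img,X=X); cv2.imwrite(f'pics/w_{n}.png',img[:,:,::-1])
    near=(np.hypot(X[...,0]-p[0],X[...,1]-p[1])<.04)
    z=X[near][:,2]; h,e=np.histogram(z,bins=np.arange(.04,.16,.002)); print(n,ctrl.get_tool_pos(),[(round(e[i]*1000),int(h[i])) for i in range(len(h)) if h[i]>100])
    top=near&(abs(X[...,2]-np.nanpercentile(z,99.5))<.004)
    print(top.sum(),np.median(X[top],0),cv2.minAreaRect((X[top][:,:2]*1000).astype(np.float32)),cv2.minEnclosingCircle((X[top][:,:2]*1000).astype(np.float32)))
print(ctrl.get_time_s(),ctrl.get_ft_force())
W=[cv2.imread(f'pics/w_{n}.png') for n in('plug','cpl')]
cv2.imwrite('pics/w.png',np.hstack([cv2.resize(w,(400,300)) for w in W]))
E
```

```text
plug [ 0.47209423 -0.20074132  0.27799644] [(44, 239), (46, 461), (86, 616), (88, 841)]
3917 [ 0.46670411 -0.17684166  0.30971081] ((458.37030029296875, -182.72450256347656), (66.75001525878906, 4.284520626068115), 37.603694915771484) ((458.9627990722656, -183.4937286376953), 33.380126953125)
cpl [0.50818851 0.1808764  0.31995051] [(102, 192), (104, 2053), (106, 262), (108, 358), (110, 159), (126, 294), (128, 1049), (130, 507)]
3989 [0.50339636 0.20503277 0.35165878] ((494.9725036621094, 198.9512176513672), (67.73204803466797, 4.17080020904541), 37.01909255981445) ((495.55084228515625, 198.18426513671875), 33.86700439453125)
4.7917 [-0.13923586  0.3232353   0.80589696]
```

View pics/w.png

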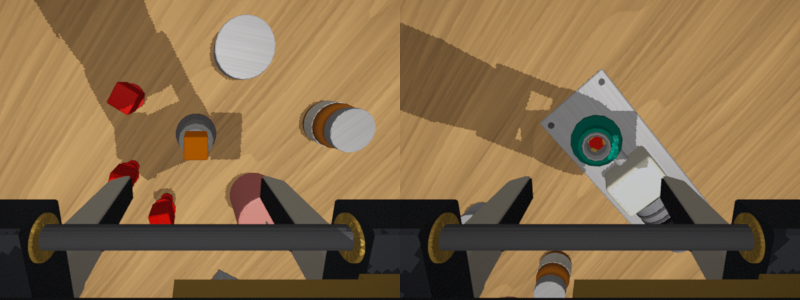

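The left half shows the orange grip at (195,145), squared up with the fingers. The right half shows the green coupler at (597,140) with its red disc. The "top" statistic picked up the gripper, so I'm refitting it with a height cut.

```bash
python3 - <<'E'
from h import *
for n,p,zs in(('plug',(.472,-.201),((.085,.092),)),('cpl',(.508,.1815),((.126,.133),(.101,.1075)))):
    X=np.load('w_'+n+'.npz')['X']
    for lo,hi in zs:
        m=(np.hypot(X[...,0]-p[0],X[...,1]-p[1])<.04)&(X[...,2]>lo)&(X[...,2]<hi)
        P=(X[m][:,:2]*1000).astype(np.float32)
        hull=cv2.convexHull(P)[:,0]
        print(n,m.sum(),'z',np.median(X[m][:,2]),np.percentile(X[m][:,2],[10,90]),cv2.minAreaRect(P),cv2.minEnclosingCircle(P),circ(hull.astype(float)))
# inner ring pixels by height > .1285
X=np.load('w_cpl.npz')['X']
for r0,r1 in((8,11),(11.5,13.5),(13.5,15.5),(17,20.5),(23,31)):
    d=np.hypot(X[...,0]-.5075,X[...,1]-.1815)*1000; m=(d>r0)&(d<r1)&(X[...,2]<.16); print(r0,r1,np.percentile(X[m][:,2],[20,50,80]).round(4))
E
```

```text
plug 1485 z 0.08814268298856705 [0.0870862 0.0890453] ((470.9881896972656, -200.28036499023438), (27.992050170898438, 28.109397888183594), 37.27596664428711) ((470.9108581542969, -200.25103759765625), 18.810880661010742) (array([ 470.78501566, -199.80697058]), np.float64(16.709583618949896))
cpl 1874 z 0.12921128702516996 [0.12754732 0.13112207] ((506.1199645996094, 183.30714416503906), (41.91227340698242, 42.22075653076172), 33.1562385559082) ((506.1098327636719, 183.1807861328125), 21.478431701660156) (array([506.17117802, 183.24280114]), np.float64(21.247751217602044))
cpl 2492 z 0.10503603097869299 [0.10409627 0.10596937] ((506.20391845703125, 183.3152618408203), (63.97895431518555, 64.24527740478516), 31.325349807739258) ((506.2024841308594, 183.23008728027344), 32.60343933105469) (array([506.24370329, 183.25031054]), np.float64(32.308044462099396))
8 11 [0.1087 0.1134 0.1259]
11.5 13.5 [0.1275 0.1298 0.1311]
13.5 15.5 [0.1287 0.1302 0.1312]
17 20.5 [0.1282 0.129  0.1297]
23 31 [0.104  0.105  0.1057]
```

```bash
python3 - <<'E'
from h import *
o=rv(np.radians(37.5)); y=np.array([np.cos(np.radians(37.5)),np.sin(np.radians(37.5)),0])
f0=np.array(ctrl.get_ft_force())
ctrl.move_l((.5063,.1832,.22),o,.1)
print(ctrl.move_l((.5063,.1832,.193),o,.05,threshold=6))
ctrl.grab(3); ctrl.sleep(.2)
f=np.array(ctrl.get_ft_force())
print('w',ctrl.get_gripper_width()*93,'gf',ctrl.get_grasp_force(),'f',(f).round(2),'along y',(f-f0)@y, ctrl.get_tool_pos())
for i in range(1,7):
    s=ctrl.move_l((.5063,.1832,.193-.001*i),o,.02,threshold=15); ctrl.sleep(.05)
    print(i,s,np.round(ctrl.get_ft_force(),2),round(ctrl.get_tool_pos()[2],4))
    if ctrl.get_ft_force()[2]-f[2]>4.5: break
print(ctrl.get_time_s())
E
```

```text
False
w 42.27202146365719 gf 3.0001060146605596 f [-0.91 -0.1  -0.02] along y -0.8630932138976353 [0.50625434 0.18317819 0.19299371]
1 False [-0.81 -1.63  3.94] 0.1921
2 False [-0.55 -1.27  4.82] 0.191
8.275
```

```bash
python3 - <<'E'
from h import *
o=rv(np.radians(37.5))
for i in range(3,16):
    ctrl.move_l((.5063,.1832,.193-.001*i),o,.03); ctrl.sleep(.03)
    print(i,np.round(ctrl.get_ft_force(),2),round(ctrl.get_tool_pos()[2],4))
    if ctrl.get_ft_force()[2]>16: break
print(ctrl.get_time_s())
E
```

```text
3 [-1.48 -1.54  4.03] 0.19
4 [-1.35 -2.35  3.51] 0.189
5 [-2.21 -1.51  4.6 ] 0.188
6 [-2.97 -2.12  5.24] 0.187
7 [-2.52 -2.28  5.42] 0.1861
8 [-2.59 -3.28  5.74] 0.1851
9 [-2.77 -1.9   5.83] 0.1841
10 [-2.69 -1.87  6.38] 0.1832
11 [-4.11 -2.84  6.87] 0.1822
12 [-3.74 -2.04  6.8 ] 0.1812
13 [-3.12 -2.48  7.7 ] 0.1803
14 [-3.7  -3.06  8.18] 0.1793
15 [-3.57 -2.66  8.16] 0.1783
11.9583
```

```bash
python3 - <<'E'
from h import *
img,d,X,_=cloud('wrist'); cv2.imwrite('pics/push.png',img[:,:,::-1])
H,S,V=cv2.split(cv2.cvtColor(img,cv2.COLOR_RGB2HSV))
g=(H>60)&(H<95)&(S>90)&(X[...,2]<.15)
r=np.hypot(X[...,0]-.5062,X[...,1]-.1832)
f=g&(r>.0235)&(r<.031); b=g&(r<.0205)&(r>.0175)
print('flange',f.sum(),np.percentile(X[f][:,2],[20,50,80]),'barrel top',b.sum(),np.percentile(X[b][:,2],[50,80,95]))
m=(r<.0155)&(r>.0125)&(X[...,2]<.15); print('mouth',np.percentile(X[m][:,2],[50,80]))
E
```

```text
flange 2468 [0.09359103 0.09411217 0.09463479] barrel top 1295 [0.11811475 0.11858354 0.11900381]
mouth [0.1304893  0.13119617]
```

View pics/push.png

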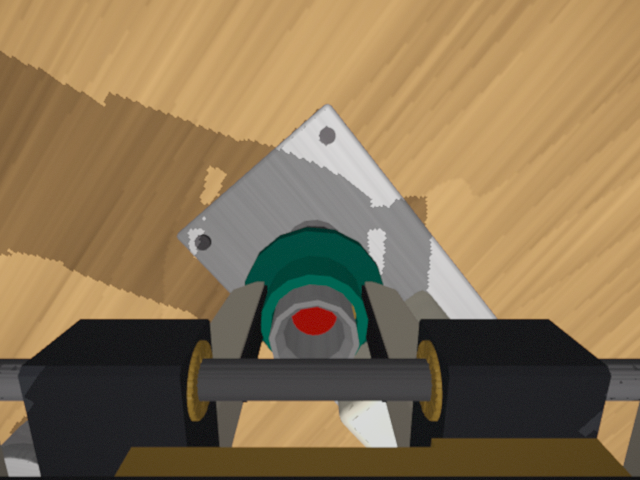

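The fingers hold the barrel (about 265–370, 290–350), and the flange now sits at 0.094. The sleeve has therefore travelled about 10.9 mm. I'll push another 3 mm and release.

```bash
python3 - <<'E'
from h import *
o=rv(np.radians(37.5))
for z in (.1772,.1762,.1752,.1747):
    ctrl.move_l((.5063,.1832,z),o,.03); ctrl.sleep(.03)
    print(np.round(ctrl.get_ft_force(),2),round(ctrl.get_tool_pos()[2],4))
ctrl.open_gripper(); ctrl.sleep(.25)
print('open',np.round(ctrl.get_ft_force(),2))
img,d,X,_=cloud('wrist')
H,S,V=cv2.split(cv2.cvtColor(img,cv2.COLOR_RGB2HSV))
g=(H>60)&(H<95)&(S>90)&(X[...,2]<.15)
r=np.hypot(X[...,0]-.5062,X[...,1]-.1832)
f=g&(r>.0235)&(r<.031)
print('flange',f.sum(),np.percentile(X[f][:,2],[20,50,80]),ctrl.get_time_s())
E
```

```text
[-3.55 -2.65  7.27] 0.1774
[-3.97 -2.07 10.15] 0.1766
[-4.41 -3.24  9.98] 0.1756
[-5.54 -3.08 10.49] 0.1751
open [2.86 6.52 9.9 ]
flange 2887 [0.09134974 0.09185401 0.09236169] 13.8917
```

```bash
python3 - <<'E'
from h import *
ctrl.sleep(.3)
print(ctrl.get_gripper_width(),np.round(ctrl.get_ft_force(),2),ctrl.get_grasp_force(),ctrl.get_tool_pos())
img,d,X,_=cloud('wrist'); cv2.imwrite('pics/rel.png',img[:,:,::-1])
H,S,V=cv2.split(cv2.cvtColor(img,cv2.COLOR_RGB2HSV))
g=(H>60)&(H<95)&(S>90)&(X[...,2]<.15)
r=np.hypot(X[...,0]-.5062,X[...,1]-.1832)
f=g&(r>.0235)&(r<.031)
print('flange',f.sum(),np.percentile(X[f][:,2],[20,50,80]),ctrl.get_time_s())
E
```

```text
0.5152320403489449 [ 3.09  5.92 10.14] 5.076356937379387 [0.50794802 0.18438098 0.17610135]
flange 2881 [0.09137679 0.09188197 0.09237767] 14.2417
```

View pics/rel.png

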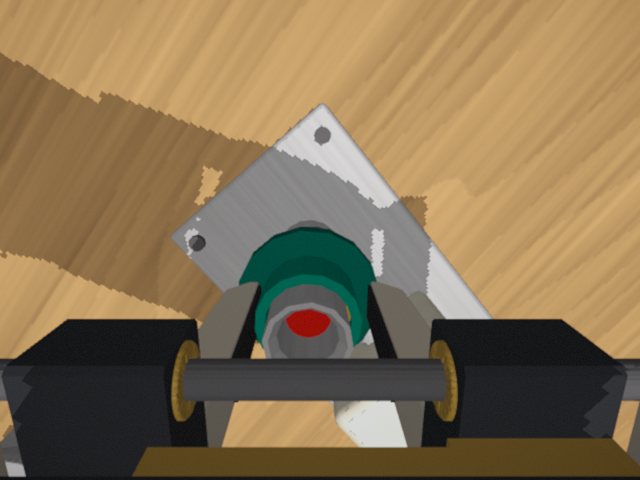

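The wrist view shows the fingers stuck at a 48 mm gap on the flange (tips at about 255 and 375, 290), because friction holds them at the 3 N strength. Lifting a little should free them.

```bash
python3 - <<'E'
from h import *
o=rv(np.radians(37.5))
ctrl.move_l((.5063,.1832,.183),o,.05)
ctrl.open_gripper(); ctrl.sleep(.2)
print(ctrl.get_gripper_width(),np.round(ctrl.get_ft_force(),2),ctrl.get_tool_pos())
img,d,X,_=cloud('wrist')
H,S,V=cv2.split(cv2.cvtColor(img,cv2.COLOR_RGB2HSV))
g=(H>60)&(H<95)&(S>90)&(X[...,2]<.15)
r=np.hypot(X[...,0]-.5062,X[...,1]-.1832)
f=g&(r>.0235)&(r<.031)
print('flange',f.sum(),np.percentile(X[f][:,2],[20,50,80]),ctrl.get_time_s())
E
```

```text
1.0029518467437484 [-0.26 -0.37  0.11] [0.50629525 0.18321518 0.1829565 ]
flange 3692 [0.09313436 0.0936522  0.09416962] 15.1583
```

```bash
python3 - <<'E'
from h import *
o=rv(np.radians(37.5))
ctrl.move_l((.5063,.1832,.26),o,.2)
ctrl.reach((.471,-.2005,.24),o)
print(ctrl.move_l((.471,-.2005,.138),o,.1,threshold=6))
f0=np.array(ctrl.get_ft_force())
ctrl.grab(30); ctrl.sleep(.2)
print(ctrl.get_gripper_width()*93,ctrl.get_grasp_force(),f0.round(2),np.round(ctrl.get_ft_force(),2),ctrl.get_tool_pos())
print(ctrl.move_l((.471,-.2005,.25),o,.1,threshold=8)); ctrl.sleep(.2)
print(ctrl.get_gripper_width()*93,np.round(ctrl.get_ft_force(),2),np.round(ctrl.get_wrist_torque(),3),ctrl.get_tool_pos(),ctrl.get_time_s())
img,d,X,_=cloud('wrist'); cv2.imwrite('pics/held.png',img[:,:,::-1]); np.savez('held.npz',img=img,X=X)
E
```

```text
False
28.08066286932925 29.984629154205322 [-0.42 -1.11  0.91] [ 0.2   0.47 -0.07] [ 0.47100485 -0.20050494  0.13799917]
False
27.747013441101082 [-0.01 -0.39 -1.5 ] [-0.066  0.058  0.016] [ 0.47090836 -0.20045242  0.24961187] 20.9833
```

View pics/held.png

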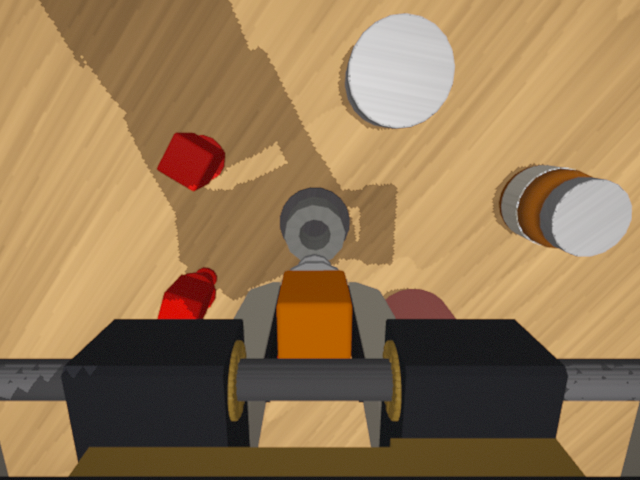

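The view shows the orange grip held at (315,315) and the cup empty at (315,230). The other objects are undisturbed. Now to the coupler.

```bash
python3 - <<'E'
from h import *
o=rv(np.radians(37.5)); x,y=.5062,.1831
ctrl.move_l((.471,-.2005,.29),o,.15)
ctrl.reach((x,y,.29),o); ctrl.sleep(.2)
ctrl.move_l((x,y,.264),o,.06); ctrl.sleep(.1)
f0=np.array(ctrl.get_ft_force()); print('f0',f0.round(2))
for z in (.257,.253,.249,.245,.241,.238):
    s=ctrl.move_l((x,y,z),o,.03,threshold=7); ctrl.sleep(.05)
    f=np.array(ctrl.get_ft_force())-f0
    print(z,s,f.round(2),np.round(ctrl.get_tool_pos(),4))
    if s: break
print(ctrl.get_time_s())
E
```

```text
f0 [ 0.51  0.06 -1.72]
0.257 False [-0.66  0.2   0.25] [0.5062 0.1831 0.257 ]
0.253 False [ 0.43  0.74 -0.22] [0.5062 0.1831 0.2529]
0.249 False [-0.88 -0.19 -0.15] [0.5062 0.1831 0.2489]
0.245 False [-0.27 -0.18 -0.01] [0.5062 0.1831 0.2449]
0.241 False [-0.92 -0.39 -0.48] [0.5062 0.1831 0.2409]
0.238 False [ 0.21 -0.26 -0.74] [0.5062 0.1831 0.2379]
25.8333
```

```bash
python3 - <<'E'
from h import *
o=rv(np.radians(37.5)); x,y=.5062,.1831
f0=-1.72; z=.238
while z>.2238:
    z-=.001 if z>.229 else .0005
    s=ctrl.move_l((x,y,z),o,.02,threshold=12); ctrl.sleep(.04)
    f=np.array(ctrl.get_ft_force()); f[2]-=f0
    print(round(z,4),s,f.round(1),round(ctrl.get_tool_pos()[2],4))
    if f[2]>17 or s: break
img,d,X,_=cloud('wrist'); cv2.imwrite('pics/ins.png',img[:,:,::-1])
H,S,V=cv2.split(cv2.cvtColor(img,cv2.COLOR_RGB2HSV))
g=(H>60)&(H<95)&(S>90)&(X[...,2]<.15)
r=np.hypot(X[...,0]-.5062,X[...,1]-.1832)
f=g&(r>.0235)&(r<.031)
print('flange',f.sum(),np.percentile(X[f][:,2],[20,50,80]),ctrl.get_time_s())
E
```

```text
0.237 False [ 0.2  0.7 -0. ] 0.237
0.236 False [0.2 0.  0.4] 0.2361
0.235 False [-0.  -0.1  0.7] 0.2351
0.234 False [ 0.1 -0.   3. ] 0.234
0.233 False [0.3 0.3 2.5] 0.233
0.232 False [1.  0.7 2.7] 0.232
0.231 False [1.6 0.  2.7] 0.231
0.23 False [ 0.3 -0.4  2.7] 0.23
0.229 False [0.8 0.3 5.3] 0.2291
0.2285 False [-0.8 -0.3  7.8] 0.2288
0.228 False [-0.5 -0.5  8.9] 0.2284
0.2275 False [-0.5 -0.9 11. ] 0.228
0.227 False [-0.8 -0.8 10.7] 0.2276
0.2265 False [-1.4 -1.5 10. ] 0.2271
0.226 False [ 0.6 -0.2  5.9] 0.2261
0.2255 False [ 0.4 -0.6  7.7] 0.2256
0.225 False [ 0.3 -0.2  8.3] 0.2251
0.2245 False [ 0.2 -0.1  7.7] 0.2247
0.224 False [-0.   0.9  8. ] 0.2242
0.2235 False [-0.3 -0.1  8.4] 0.2237
flange 2490 [0.10447968 0.10501769 0.10556543] 31.7167
```

The sleeve tripped and its flange is back at 0.105. Now I'll relax the push, release and retreat.

```bash
python3 - <<'E'
from h import *
o=rv(np.radians(37.5)); x,y=.5062,.1831
ctrl.move_l((x,y,.226),o,.02); ctrl.sleep(.1); print(np.round(ctrl.get_ft_force(),2))
ctrl.open_gripper(); ctrl.sleep(.2); print(ctrl.get_gripper_width(),np.round(ctrl.get_ft_force(),2))
ctrl.move_l((x,y,.36),o,.1); ctrl.sleep(.3)
img,d,X,_=cloud('wrist'); cv2.imwrite('pics/fin.png',img[:,:,::-1])
r=np.hypot(X[...,0]-.5062,X[...,1]-.1832)
for lo,hi in((.09,.115),(.16,.185)):
    m=(r<.04)&(X[...,2]>lo)&(X[...,2]<hi); print(np.median(X[m],0),cv2.minAreaRect((X[m][:,:2]*1000).astype(np.float32)))
print(ctrl.get_gripper_width(),np.round(ctrl.get_ft_force(),2),ctrl.get_time_s())
E
```

```text
[0.61 0.24 5.04]
0.9986886906961218 [-0.29  0.08  0.37]
[0.49462004 0.1962475  0.10509698] ((504.51104736328125, 185.5338134765625), (63.887420654296875, 58.98808670043945), 36.44933319091797)
[0.50486366 0.18500385 0.17735345] ((505.9640808105469, 183.525634765625), (27.777023315429688, 27.816783905029297), 37.17195510864258)
0.9965861927596323 [0.91 0.59 1.4 ] 35.2667
```

View pics/fin.png

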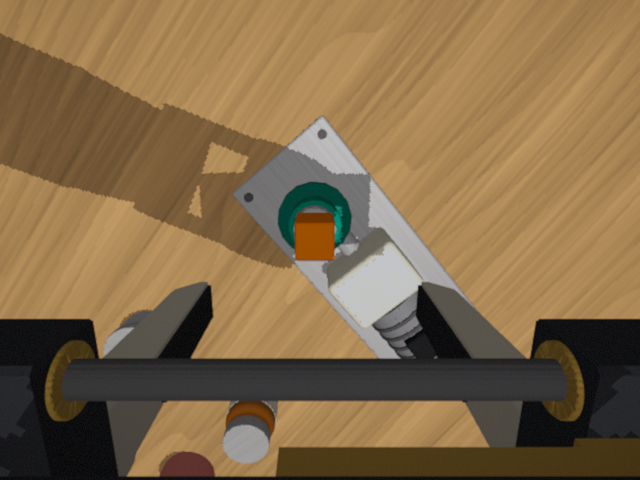

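The plug stands upright in the coupler at (315,235). Its top is at 0.1775, which puts the ejector at about 9.5 mm, and the sleeve is forward. Handing in.

```bash
python3 -c "
from cell import ctrl
print(ctrl.close_job())"
```

```text
the job is handed in; nothing more can be done
None
```

The job is handed in, and the verdict was not shown. My last measurements had the plug locked upright in the coupler (ejector about 9.5 mm down), the sleeve sprung forward and the gripper clear; no contact with the candle, jar or tin was noticed, but I didn't re-measure them.

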